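Hold the drive pulley with its set screw on the flat of the motor shaft

TASK

Pinch the bare end of the motor shaft, feel for its flat and, with a fingertip lying on the flat, turn the shaft until the flat faces squarely out of the open side of the drive unit. Then take the loose pulley by its hub, raise it along the shaft and turn it so that its set screw points squarely at the flat, halfway up it, and finish while still holding it there, level and still, so that I can tighten the screw. Leave the hex key, screwdriver, jar and multimeter where they lie.

Things in the scene. Friction and masses are not known exactly. Their poses are not given: they have to be found in the camera images.
- drive_unit: cream pump-drive unit, cover off, fixed to the bench, 170 mm deep (x), 260 mm wide (y from -90 to +170). Origin: on the motor shaft's axis at bench height; z up; +x points out of its open side (no wall there). Deck 105 mm above the bench; walls 3 mm thick stand to 165 mm on the other three sides (inner faces at x = -82, y = -87, y = +167 mm).
- driven_hub (a point): top centre of the fixed larger pulley on the deck (76 mm diameter, rim up to 138 mm above the bench, hub and spindle up to 155 mm), 113 mm to the unit's +y of the motor shaft's axis: not to be handled
- shaft_end (a point): top end of the upright steel motor shaft, on its axis, 173 mm above the bench. Shaft 16 mm diameter; D-shaped over its upper 26 mm: one flat cut 2.5 mm deep, so 13.5 mm from flat to back, against 16 mm across the round. Its foot is in a boss, 28 mm diameter, top face 113 mm above the bench
- shaft (a joint): turn of the motor shaft in rad: 0 when its flat faces straight out of the unit's open side (the unit's +x), growing counter-clockwise seen from above. Starts 0.5 to 1.4 rad counter-clockwise of that. Stays where it is left (gearbox: about 0.15 N m to turn)
- shaft_flat: the flat milled on the shaft, 26 mm high and 11.6 mm wide, from the shaft's top end down. Origin: middle of the flat, 5.5 mm from the shaft's axis, 159.5 mm above the bench; x points squarely out of the flat, z up along the shaft. Turns with the shaft.
- pulley: loose aluminium timing pulley, about 0.15 kg, on the motor shaft, resting on the boss at the start; 18 mm bore, free to turn and slide up. Origin: centre of its underside; z up, x towards its set screw. 0 to 19 mm up: toothed body and flanges, 43 mm diameter; 19 to 34 mm up: plain round hub, 30 mm diameter, the part to grip. Its screw starts within 1.2 rad either side of the open side
- screw_head (a point): outer end of the pulley's dark set screw, a 6 mm screw backed out so that it stands 9 mm out of the hub, along the pulley's +x, 24 mm from the pulley's axis and 26.5 mm above its underside
- hex_key: L-shaped steel hex key, 90 by 30 mm and 5 mm thick, lying on the bench before the open side: leave alone. Origin: on the bench, 12 mm inside the middle of its long leg
- screwdriver: screwdriver with black handle, 190 mm long and 26 mm thick, lying on the bench beside the unit (its -y side): leave alone. Origin: its middle, on the bench
- grease_jar: white jar, 50 mm diameter and 50 mm high, standing on the bench before the open side: leave alone. Origin: centre of its underside
- multimeter: grey hand multimeter, 165 by 80 mm and 45 mm high, lying on the bench beside the unit (its +y side): leave alone. Origin: centre of its underside
Mind the look-alikes: they are no part of the job. Leave any orange or red look-alike of the pulley alone.

How it is judged (in metres and radians):
On the way:
1. the shaft is turned so that its flat faces out of the open side (within 0.2 rad), with a finger pressing on the flat (contact force between the fingers and shaft_flat above 2 N and value of joint shaft between -0.2 and 0.2 rad), for 0.3 s.
At the end, for the whole second after the job is handed in: Flat still faces the open side within 0.25 rad; pulley on the shaft, level within 0.12 rad, still, held up by the fingers with more than 5 N; its screw's end within 5 mm (about 0.2 rad) either side of the flat's middle line and within 6 mm of its middle height (value of joint shaft between -0.25 and 0.25 rad and x of screw_head in the frame of shaft_flat above 0.012 m and y of screw_head in the frame of shaft_flat between -0.005 and 0.005 m and z of screw_head in the frame of shaft_flat between -0.006 and 0.006 m and horizontal distance between pulley and drive_unit below 0.003 m and angle between pulley's own z axis and vertical below 0.12 rad and contact force between the fingers and pulley above 5 N and linear speed of pulley below 0.02 m/s); the arm keeps its last pose, push and grip.
It fails at once if the hex key, screwdriver, jar or multimeter is moved by more than 30 mm (distance of any of hex_key, screwdriver, grease_jar, multimeter from where it was at the start of the episode above 0.03 m).
It also fails if it takes over 40 s, if anything falls off the work surface, if the arm or the gripper's body presses on something with over 40 N, if the wrist force passes 120 N, or if a joint passes its speed limit or range.

ROBOT

A 6-joint arm with a two-finger parallel gripper is mounted at the origin on the work surface. World frame = base frame: x ahead of the robot, y to its left, z up, the work surface at z = 0. Lengths are in m, angles in degrees, forces in N, time in s.
With the tool pointing down it reaches from about 0.4 to 0.825 m from the base axis. Payload 7 kg.
Tool frame: the origin (TCP) lies midway between the tips of the shut fingers; the grasp point (between the pads) lies 19 mm behind it; z points along the fingers, y is the line along which they close (so a half turn about z gives the same grasp; the last joint's range is limited). The gripper opens to 88 mm and grips with 3 to 60 N. Pads are 19 mm wide; open, the fingers measure 130 mm over their backs; the gripper's body (78 mm by 193 mm) begins 47 mm behind the grasp point.
Start: joints at [82.454, 20.546, 0.682, 0, -70.136, -16.507], TCP at [0.275, 0.616, 0.227] pointing down, gripper open.
Joint ranges: [-176.03, 176.03], [-82.01, 121.73], [-58.28, 71.71], [-173.87, 95.51], [-174.79, -0.11], [-173.66, 173.66]. Speed limits (degrees/s): [136.94, 136.94, 172.46, 180, 180, 180].

INTERFACE

Orientations are given as [roll, pitch, yaw] about the fixed x, y, z axes, in that order (R = Rz(yaw) Ry(pitch) Rx(roll)).
In Python, from plant import ctrl gives the robot as it stands. The module is installed in compiled form; this text tells all that it offers.
- The arm moves only by the tool send_rows, never from a script. Its argument "plan" is a list that holds one entry, the list of rows, each a list of 6 numbers: the shift along the tool's x, y, z in normalised numbers (1 is 600 mm), then the turn, a rotation vector about the tool's x, y, z in fractions of the full range, 1 being 120 degrees. A call has 1 to 8 rows; each row is the pose to reach, as a shift and turn from the pose commanded when the call began, along the tool's axes at that moment; what a row does not reach only later rows make up. A row lasts 1/12 s, in which the tool goes at most 41.7 mm and 7.16 degrees, less where a joint would pass 70% of its speed; a pose out of reach is approached as far as the arm can. A shift or turn number past 1, either way, is cut back to 1. A call with a gripper value outside its range is refused whole. "fingers" is the opening, from 0 (shut) to 1 (fully open), set as the call begins (left out, the last holds). The fingers move at their own pace and stop on an object; the grip force is fixed at half the most. Time passes only in rows, so rows that repeat a pose let the fingers close. It gives the time, the measured TCP pose, the force, the opening and the grip force at its end, in the units of the state.
- ctrl.get_obs(): the state, without advancing time (a new reading comes with each control period).
- ctrl.snapshot(name): name is "side" or "top"; returns a dict with "img" (420x560x3 uint8, red, green, blue), "K" (3x3 intrinsics, pixels), "k1" (the pictures are not rectified: a ray, as slopes to the right and down, at radius r is drawn at 1 + k1 r^2 times it, then the intrinsics apply), "pose" (4x4, takes a point from camera to world coordinates). Camera axes: x right, y down, z forward; pixel columns grow to the right and rows downward; lengths in m; the calibration is good to about 2 mm. A picture is of the moment at which its call begins. There is no depth.
- ctrl.close_job(): hands the job in; it is judged then, once.
The state is a dict: "clock": time; "joint_pos": joint angles; "qvel": joint speeds; "tau": joint torques, N m; "tool_pos": TCP position; "orientation": TCP orientation; "force": force on the tool from outside, world axes, zero at the start; "moment": the same for the moment, N m; "opening": finger opening in m; "gripper_force": force on a finger pad.
Only numpy, scipy, OpenCV 4.12 (cv2) and the standard library are available. Lean on these libraries where they do the work, as an engineer would, in place of code of your own. Each camera call takes 0.05 s, during which the arm holds its last target. There are 200 camera calls.

## Working session

There is one attempt and no reset: what is moved stays moved. The work goes in short steps, Python scripts to look and compute and a tool call to move; the robot and the scene stay as the last step left them, time stands still between calls to the robot, and variables do not carry over. Pictures are saved under pics/ and viewed, at most 10 in all, crops included, and the job is handed in when it is done.

Besides the shell and the picture viewer there is one more tool, called as a command line: name --argument value ..., lists and objects as JSON in quotes. send_rows: Moves the arm, as the interface text tells. Its arguments: {"type":"object","properties":{"plan":{"type":"array","items":{"type":"array","items":{"type":"array","items":{"type":"number"}}}},"fingers":{"type":"number"}},"required":["plan"]}

```bash
mkdir -p pics; cat > h.py <<'E'
import numpy as np, cv2, pickle
from plant import ctrl
from scipy.spatial.transform import Rotation as R
def snap(n,f):
    s=ctrl.snapshot(n); cv2.imwrite(f'pics/{f}.png',s['img'][:,:,::-1]); pickle.dump(s,open(f'pics/{f}.pkl','wb')); return s
def load(f): return pickle.load(open(f'pics/{f}.pkl','rb'))
def ray(s,uv):
    K=s['K']; k=s['k1']; d=np.array([(uv[0]-K[0,2])/K[0,0],(uv[1]-K[1,2])/K[1,1]]); u=d.copy()
    for _ in range(30): u=d/(1+k*(u@u))
    P=np.array(s['pose']); return P[:3,3],P[:3,:3]@np.array([u[0],u[1],1])
def onz(s,uv,z):
    o,d=ray(s,uv); return o+d*(z-o[2])/d[2]
def proj(s,p):
    P=np.array(s['pose']); c=P[:3,:3].T@(np.array(p)-P[:3,3]); u=c[:2]/c[2]; u=u*(1+s['k1']*(u@u)); return s['K'][:2,:2]@u+s['K'][:2,2]
E
python3 - <<'E'
from h import *
for n in('top','side'):
    s=snap(n,n+'0'); print(n,np.round(s['K'],1).tolist(),s['k1'],np.round(s['pose'],3).tolist())
a,b=load('top0')['img'],load('side0')['img']
print(ctrl.get_obs())
E
```

```text
top [[450.9, 0.0, 275.0], [0.0, 450.9, 209.1], [0.0, 0.0, 1.0]] -0.08837205303393604 [[0.005, -0.994, 0.109, 0.459], [-1.0, -0.003, 0.02, 0.066], [-0.02, -0.109, -0.994, 1.078], [0.0, 0.0, 0.0, 1.0]]
side [[442.1, 0.0, 276.3], [0.0, 442.1, 204.9], [0.0, 0.0, 1.0]] -0.004187199021043133 [[0.958, -0.216, 0.191, 0.352], [-0.288, -0.711, 0.641, -0.619], [-0.003, -0.669, -0.743, 0.928], [0.0, 0.0, 0.0, 1.0]]
{'clock': 0.1, 'joint_pos': array([ 8.24528401e+01,  2.05862095e+01,  6.38103848e-01, -1.75121404e-02,
       -7.01369612e+01, -1.65053806e+01]), 'qvel': array([ 0.04708925,  0.00367384,  0.05621955,  0.08164622, -0.02550723,
       -0.02374653]), 'tau': array([-3.21370593e-03, -5.84165490e+01,  2.93751132e+01,  7.01560736e+00,
        1.01859873e-02, -5.71450028e-05]), 'tool_pos': array([0.27497445, 0.61595628, 0.22572277]), 'orientation': array([ 1.79913761e+02, -8.38507143e-03, -2.40584966e+01]), 'force': array([-0.75870827, -0.05326122,  0.61456204]), 'moment': array([-0.02375584, -0.01860889, -0.01966007]), 'gripper_force': 0.0, 'opening': 0.08784400280359274}
```

View pics/top0.png

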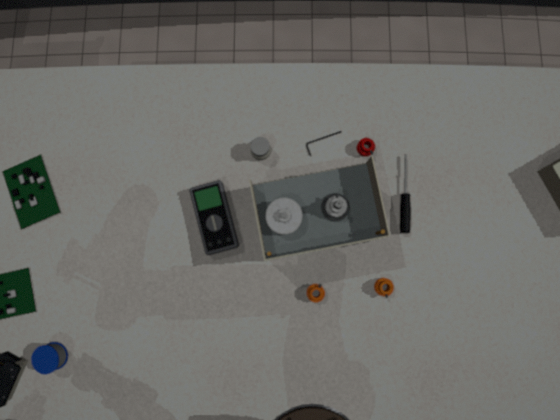

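View pics/side0.png

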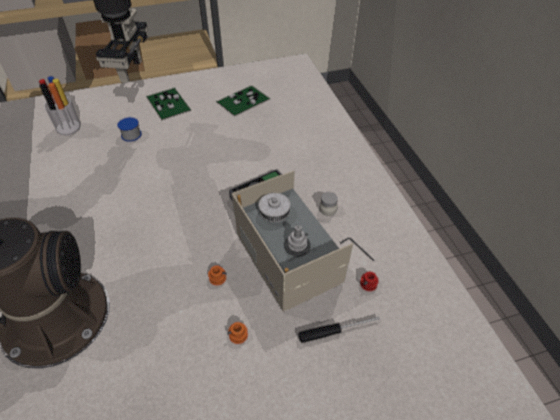

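The top view shows the unit at about (320,210), open side up (world +x), the big pulley at (284,216) and the motor shaft at (336,206). In the side view the shaft is at about (298,238). I need enlarged crops.

```bash
python3 - <<'E'
from h import *
a,b=load('top0')['img'],load('side0')['img']
c=cv2.resize(a[180:230,305:365],None,fx=10,fy=10,interpolation=cv2.INTER_CUBIC)[:,:,::-1]
d=cv2.resize(b[205:265,268:328],None,fx=10,fy=10,interpolation=cv2.INTER_CUBIC)[:,:,::-1]
e=np.zeros((600,1200,3),np.uint8); e[:500,:600]=c; e[:,600:]=d
e=cv2.resize(np.clip(e.astype(float)*1.5,0,255).astype(np.uint8),(800,400)); cv2.imwrite('pics/c1.png',e)
f=cv2.resize(a[150:270,240:400],(800,600),interpolation=cv2.INTER_CUBIC)[:,:,::-1]; cv2.imwrite('pics/c2.png',np.clip(f*1.5,0,255))
E
```

```text
[ WARN:0@0.765] global loadsave.cpp:1063 imwrite_ Unsupported depth image for selected encoder is fallbacked to CV_8U.
```

View pics/c1.png

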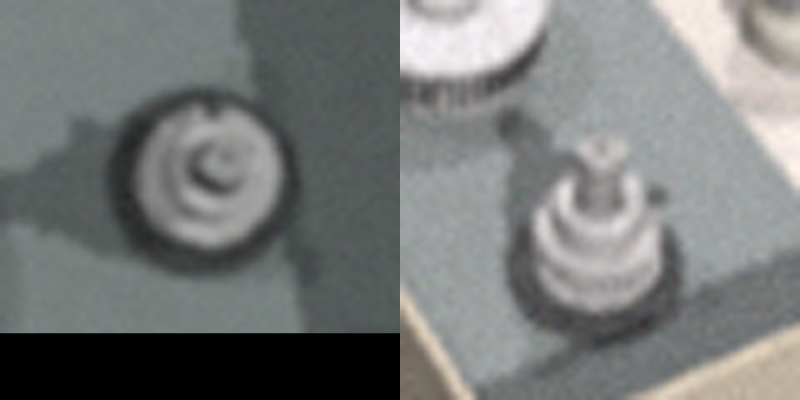

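View pics/c2.png

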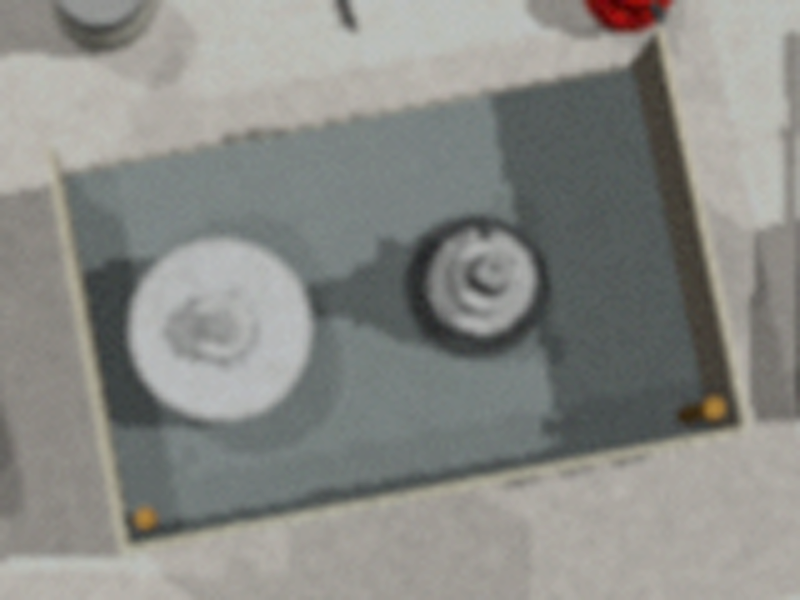

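c1/c2: shaft top at about source (337.9,204.0) top and side at about (298.2,227.5); screw head at top (336.9,196.2) and side (306.5,234.2). The wall-top corners in c2 are (127,545), (743,428), (660,38) and (55,155).

```bash
python3 - <<'E'
from h import *
t,s=load('top0'),load('side0')
def tri(u,v):
    o1,d1=ray(t,u);o2,d2=ray(s,v); k=np.linalg.lstsq(np.c_[d1,-d2],o2-o1,rcond=None)[0]
    a,b=o1+k[0]*d1,o2+k[1]*d2; return (a+b)/2,np.linalg.norm(a-b)
c=[onz(t,(240+x/5,150+y/5),.165) for x,y in [(127,545),(743,428),(660,38),(55,155)]]
U=np.array([(-85,170),(-85,-90),(85,-90),(85,170)])/1e3
W=np.array(c)[:,:2]; A=(W-W.mean(0)); B=U-U.mean(0)
th=np.arctan2((B[:,0]*A[:,1]-B[:,1]*A[:,0]).sum(),(A*B).sum()); Rm=np.array([[np.cos(th),-np.sin(th)],[np.sin(th),np.cos(th)]])
o=W.mean(0)-Rm@U.mean(0)
print('yaw',np.degrees(th),'origin',o,'res mm',np.round((W-(U@Rm.T+o))*1e3,1).tolist())
print('shaft top',tri((337.9,204.0),(298.2,227.5)), onz(t,(337.9,204.0),.173),onz(s,(298.2,227.5),.173))
# big pulley rim z .138: white blob
m=((t['img'].min(2)>105)).astype(np.uint8); m[:, :263]=0;m[:,304:]=0;m[:196]=0;m[236:]=0
(x,y),r=cv2.minEnclosingCircle(np.vstack([max(cv2.findContours(m,0,1)[0],key=cv2.contourArea)]));h=onz(t,(x,y),.138); print('driven',x,y,r,h)
q=onz(t,(337.9,204),.173); d=h-q; print('yaw2',np.degrees(np.arctan2(-d[0],d[1])),np.linalg.norm(d[:2]))
print('screw',tri((336.9,196.2),(306.5,234.2)),onz(t,(336.9,196.2),.1395),onz(s,(306.5,234.2),.1395))
for n,z in(('o',.173),):print(proj(t,[*o,z]),proj(s,[*o,z]))
E
```

```text
yaw 11.018633686546039 origin [ 0.57020026 -0.04455775] res mm [[4.3, -2.1], [2.6, 3.9], [-3.4, 2.1], [-3.4, -3.8]]
shaft top (array([ 0.57187192, -0.04282786,  0.16908686]), np.float64(0.0034678413851641646)) [ 0.56968003 -0.04200284  0.173     ] [ 0.57248401 -0.04594146  0.173     ]
driven 283.71795654296875 215.43589782714844 17.827983856201172 [0.54949009 0.06737004 0.138     ]
yaw2 10.458908203683746 0.11122076953809298
screw (array([ 0.59205447, -0.04445453,  0.13971585]), np.float64(0.003721296723000486)) [ 0.59024138 -0.04408802  0.1395    ] [ 0.59401329 -0.04444057  0.1395    ]
[339.1615422  203.74822816] [297.012637   227.26611557]
```

```bash
cat >> h.py <<'E'
def go(p,yaw):
    "row (cm,deg) in tool axes to reach world p with tool down at yaw"
    o=ctrl.get_obs(); a=R.from_euler('xyz',o['orientation'],degrees=True); b=R.from_euler('xyz',[180,0,yaw],degrees=True)
    r=np.r_[a.inv().apply(np.array(p)-o['tool_pos'])*100,(a.inv()*b).as_rotvec(degrees=True)]
    print('clock',o['clock'],np.round(o['tool_pos'],4),np.round(o['orientation'],1)); print('row',np.round(r,2).tolist())
E
python3 -c "
from h import *
go([.571,-.0437,.222],-25)"
```

```text
clock 0.1 [0.275  0.616  0.2257] [179.9  -0.  -24.1]
row [53.92, 48.17, 0.45, 0.09, -0.01, 0.94]
```

Units first: shifts go in shares of 600 mm and turns go in shares of 120 degrees. So 53.9 cm is 0.8983, 48.2 cm is 0.8033, 1 degrees is 0.0083.

send_rows --plan '[[[0.8983, 0.8033, 0.005, 0, 0, 0.0083], [0.8983, 0.8033, 0.005, 0, 0, 0.0083], [0.8983, 0.8033, 0.005, 0, 0, 0.0083], [0.8983, 0.8033, 0.005, 0, 0, 0.0083], [0.8983, 0.8033, 0.005, 0, 0, 0.0083], [0.8983, 0.8033, 0.005, 0, 0, 0.0083], [0.8983, 0.8033, 0.005, 0, 0, 0.0083], [0.8983, 0.8033, 0.005, 0, 0, 0.0083]]]'

```text
clock: 0.77
tool_pos: [0.4116, 0.3101, 0.2251]
orientation: [180.0, 0.0, -25.0]
force: [1.0, 0.3, -0.1]
opening: 0.0875
gripper_force: 0.0
```

```bash
python3 -c "
from h import *
go([.571,-.0437,.222],-25)"
```

```text
clock 0.7667 [0.4116 0.3101 0.2251] [180.   0. -25.]
row [29.41, 25.32, 0.3, 0.01, 0.01, -0.03]
```

In the tool's units: 29.4 cm is 0.49, 25.3 cm is 0.4217.

send_rows --plan '[[[0.49, 0.4217, 0, 0, 0, 0], [0.49, 0.4217, 0, 0, 0, 0], [0.49, 0.4217, 0, 0, 0, 0], [0.49, 0.4217, 0, 0, 0, 0], [0.49, 0.4217, 0, 0, 0, 0], [0.49, 0.4217, 0, 0, 0, 0], [0.49, 0.4217, 0, 0, 0, 0], [0.49, 0.4217, 0, 0, 0, 0]]]'

```text
clock: 1.43
tool_pos: [0.5485, 0.0062, 0.2251]
orientation: [-180.0, 0.0, -25.0]
force: [0.6, 1.2, 0.0]
opening: 0.0876
gripper_force: 0.0
```

```bash
python3 -c "
from h import *
go([.571,-.0437,.222],-25)"
```

```text
clock 1.4333 [0.5485 0.0062 0.2251] [-180.    0.  -25.]
row [4.15, 3.57, 0.31, -0.01, 0.01, -0.04]
```

In the tool's units: 7.4 cm is 0.1233, 6.5 cm is 0.1083.

send_rows --plan '[[[0.0683, 0.06, 0, 0, 0, 0], [0.0683, 0.06, 0, 0, 0, 0], [0.0683, 0.06, 0.0667, 0, 0, 0], [0.0683, 0.06, 0.1083, 0, 0, 0], [0.0683, 0.06, 0.1233, 0, 0, 0], [0.0683, 0.06, 0.1233, 0, 0, 0], [0.0683, 0.06, 0.1233, 0, 0, 0]]]'

```text
clock: 2.02
tool_pos: [0.5705, -0.0416, 0.1518]
orientation: [180.0, -0.0, -25.0]
force: [0.2, 0.8, -0.2]
opening: 0.0878
gripper_force: 0.0
```

```bash
python3 - <<'E'
from h import *
go([.571,-.0437,.151],-25)
a=snap('top','t1')['img'];b=snap('side','s1')['img']
f=lambda i,y,x:cv2.resize(i[y-30:y+30,x-30:x+30],(400,400),interpolation=cv2.INTER_CUBIC)[:,:,::-1]
cv2.imwrite('pics/c3.png',np.clip(np.hstack([f(a,200,337),f(b,230,298)])*1.4,0,255).astype(np.uint8))
E
```

```text
clock 2.0167 [ 0.5705 -0.0416  0.1518] [180.  -0. -25.]
row [0.13, 0.17, 0.08, 0.04, -0.01, -0.01]
```

View pics/c3.png

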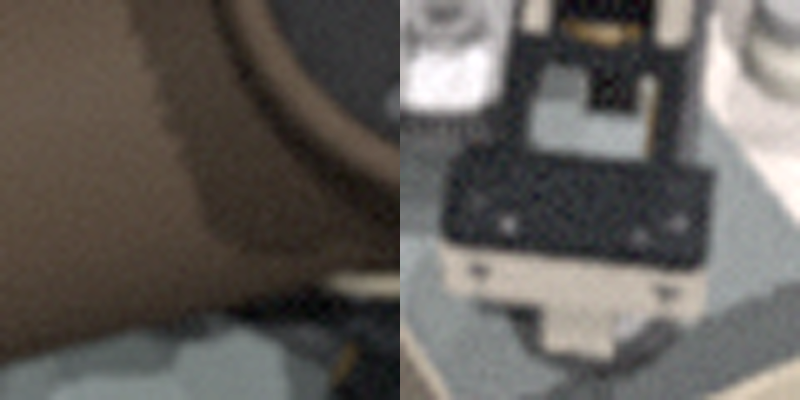

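The crop shows the arm and gripper hiding the shaft in both views, so from here I work by feel. I'll pinch now.

send_rows --plan '[[[0.0017, 0.0017, 0.0017, 0, 0, 0], [0.0017, 0.0017, 0.0017, 0, 0, 0], [0.0017, 0.0017, 0.0017, 0, 0, 0], [0.0017, 0.0017, 0.0017, 0, 0, 0], [0.0017, 0.0017, 0.0017, 0, 0, 0], [0.0017, 0.0017, 0.0017, 0, 0, 0], [0.0017, 0.0017, 0.0017, 0, 0, 0], [0.0017, 0.0017, 0.0017, 0, 0, 0]]]' --fingers 0.12

```text
clock: 2.78
tool_pos: [0.5707, -0.0431, 0.1502]
orientation: [180.0, 0.0, -25.1]
force: [0.3, -0.5, 0.7]
opening: 0.0398
gripper_force: 0.0
```

send_rows --plan '[[[0, 0, 0, 0, 0, 0], [0, 0, 0, 0, 0, 0], [0, 0, 0, 0, 0, 0], [0, 0, 0, 0, 0, 0]]]' --fingers 0.0

```text
clock: 3.12
tool_pos: [0.5702, -0.0437, 0.1501]
orientation: [179.9, 0.0, -25.0]
force: [-2.0, -14.1, 0.7]
opening: 0.0132
gripper_force: 25.4
```

send_rows --plan '[[[0, 0, 0, 0, 0, 0], [0, 0, 0, 0, 0, 0], [0, 0, 0, 0, 0, 0]]]'

```text
clock: 3.37
tool_pos: [0.5702, -0.0439, 0.1502]
orientation: [179.9, 0.0, -25.1]
force: [-1.8, -5.1, 0.1]
opening: 0.0129
gripper_force: 30.0
```

```bash
python3 - <<'E'
from h import *
for i in range(4):
    o=ctrl.get_obs(); print(o['opening'],o['gripper_force'],o['force'],o['moment'],o['tool_pos'],o['orientation']); ctrl.snapshot('side')
E
```

```text
0.012855984996771404 29.99998424953901 [-1.75609753 -5.09497457  0.07518317] [-1.99862466  0.38586789 -0.10605005] [ 0.57023312 -0.04385394  0.15017724] [ 1.79927025e+02  2.26742102e-02 -2.50706197e+01]
0.012659990967634408 30.000045508495532 [-1.32277466 -6.27180147  1.25635927] [-2.03400249  0.39067996 -0.08117496] [ 0.57021146 -0.04385417  0.15015592] [ 1.79926990e+02  2.53249663e-02 -2.50702224e+01]
0.013320715454925261 30.00018300244392 [-0.39470978 -5.28869196  0.76292879] [-1.91933934  0.4255968  -0.07161271] [ 0.57020182 -0.0438513   0.15012521] [ 1.79925859e+02  2.81837227e-02 -2.50691345e+01]
0.012882210324411829 30.00007817259757 [-0.67320115 -6.01936742  0.51991411] [-1.96906343  0.40763211 -0.13998405] [ 0.57019996 -0.04387885  0.15014324] [ 1.79925856e+02  2.65030388e-02 -2.50741925e+01]
```

Opening is about 13 mm, so the pads are on the flat. The flat sits at world ~65°, i.e. joint ~0.95 rad. I'll turn it about 54° clockwise.

In the tool's units: 27 degrees is 0.225.

send_rows --plan '[[[0, 0, 0, 0, 0, 0.0333], [0, 0, 0, 0, 0, 0.0667], [0, 0, 0, 0, 0, 0.1], [0, 0, 0, 0, 0, 0.1333], [0, 0, 0, 0, 0, 0.1667], [0, 0, 0, 0, 0, 0.2], [0, 0, 0, 0, 0, 0.225], [0, 0, 0, 0, 0, 0.225]]]'

```text
clock: 4.23
tool_pos: [0.5701, -0.0434, 0.1501]
orientation: [179.9, 0.0, -52.2]
force: [-2.5, -3.4, 0.7]
opening: 0.0126
gripper_force: 30.0
```

```bash
python3 - <<'E'
from h import *
for i in range(4):
    o=ctrl.get_obs(); print(o['opening'],o['gripper_force'],o['force'],o['moment'],o['tool_pos'],o['orientation']); ctrl.snapshot('side')
E
```

```text
0.01255695438634394 29.997560311312554 [-2.45518474 -3.42518023  0.70595507] [-1.01242982  0.97718835  0.1211589 ] [ 0.57005075 -0.04337303  0.15012681] [ 1.79936689e+02  2.25392650e-02 -5.21884175e+01]
0.01307215537982825 29.99966960229358 [-2.26189309 -2.59366601  1.06892653] [-1.08723654  1.10988675  0.08737973] [ 0.57009177 -0.04334478  0.15015346] [ 1.79940851e+02  2.04989797e-02 -5.19960361e+01]
0.012675190964419766 30.0001913563392 [-3.83193874 -3.58194461  2.65684205] [-1.14446842  1.1970274   0.10870224] [ 0.57005531 -0.04335605  0.15011781] [ 1.79934043e+02  2.07364525e-02 -5.19436286e+01]
0.012933902871815284 30.000386581232306 [-4.0663859  -3.5226009   2.82293603] [-1.21225209  1.36778203  0.08404602] [ 0.57008355 -0.04332915  0.15010864] [ 1.79940670e+02  2.24312402e-02 -5.19500649e+01]
```

Still seated on the flat, so I'll finish the turn to yaw −79.2.

In the tool's units: 27 degrees is 0.225.

send_rows --plan '[[[0, 0, 0, 0, 0, 0.0333], [0, 0, 0, 0, 0, 0.0667], [0, 0, 0, 0, 0, 0.1], [0, 0, 0, 0, 0, 0.1333], [0, 0, 0, 0, 0, 0.1667], [0, 0, 0, 0, 0, 0.2], [0, 0, 0, 0, 0, 0.225], [0, 0, 0, 0, 0, 0.225]]]'

```text
clock: 5.1
tool_pos: [0.5702, -0.0428, 0.1501]
orientation: [180.0, 0.0, -79.1]
force: [-4.1, -1.1, 4.2]
opening: 0.0126
gripper_force: 30.0
```

send_rows --plan '[[[0, 0, 0, 0, 0, 0], [0, 0, 0, 0, 0, 0], [0, 0, 0, 0, 0, 0], [0, 0, 0, 0, 0, 0], [0, 0, 0, 0, 0, 0], [0, 0, 0, 0, 0, 0]]]'

```text
clock: 5.6
tool_pos: [0.5703, -0.0428, 0.1501]
orientation: [180.0, 0.0, -78.9]
force: [-4.9, -0.1, 3.5]
opening: 0.013
gripper_force: 30.0
```

```bash
python3 - <<'E'
from h import *
for i in range(4):
    o=ctrl.get_obs(); print(o['opening'],o['gripper_force'],o['force'],o['moment'],o['tool_pos'],o['orientation']); ctrl.snapshot('side')
E
```

```text
0.013005377100987236 30.000322943542415 [-4.901369   -0.09064251  3.48499654] [0.19217058 1.94346804 0.06565901] [ 0.57025441 -0.04281762  0.15009587] [ 1.79962468e+02  2.60218527e-02 -7.89060951e+01]
0.012980070261018476 30.000391540143028 [-5.30246835  0.28186303  4.06101122] [0.11008852 1.89764598 0.0712462 ] [ 0.57023822 -0.04281907  0.15012505] [ 1.79964664e+02  2.67285141e-02 -7.89045974e+01]
0.01288510276092929 30.000296959151456 [-5.77067709  0.13710855  3.8812066 ] [0.16045116 1.92206517 0.06929163] [ 0.57021997 -0.0428218   0.15011565] [ 1.79963252e+02  2.69759499e-02 -7.89083689e+01]
0.013057742942614262 30.00037655028791 [-4.48048116  1.44722808  4.35635447] [0.14810427 1.83881935 0.0412129 ] [ 0.57025359 -0.04285141  0.15013322] [ 1.79966653e+02  2.53089639e-02 -7.89082752e+01]
```

The flat faces out at world ~11°. I'll release, rise and step aside to see the screw.

In the tool's units: -8 cm is -0.1333, -7 cm is -0.1167.

send_rows --plan '[[[0, 0, 0, 0, 0, 0], [0, 0, 0, 0, 0, 0], [0, 0, 0, 0, 0, 0], [0, 0, -0.0333, 0, 0, 0], [0, 0, -0.0667, 0, 0, 0], [0, 0, -0.1167, 0, 0, 0], [-0.0667, 0, -0.1167, 0, 0, 0], [-0.1333, 0, -0.1167, 0, 0, 0]]]' --fingers 0.8

```text
clock: 6.47
tool_pos: [0.5571, 0.0355, 0.2222]
orientation: [-179.7, 0.0, -79.2]
force: [0.8, 1.0, -1.5]
opening: 0.0608
gripper_force: 0.0
```

In the tool's units: -18 cm is -0.3, -16 cm is -0.2667.

send_rows --plan '[[[-0.0667, 0, 0, 0, 0, 0], [-0.1333, 0, 0, 0, 0, 0], [-0.2, 0, 0, 0, 0, 0], [-0.2667, 0, 0, 0, 0, 0], [-0.3, 0, 0, 0, 0, 0], [-0.3, 0, 0, 0, 0, 0]]]'

```text
clock: 6.97
tool_pos: [0.5211, 0.2165, 0.2202]
orientation: [-179.9, 0.1, -78.8]
force: [0.4, -0.7, 0.0]
opening: 0.0698
gripper_force: 0.0
```

```bash
python3 - <<'E'
from h import *
a=snap('top','t2')['img'];b=snap('side','s2')['img']
t,s=load('t2'),load('s2'); A=[.5716,-.0432]
print(proj(t,A+[.173]),proj(s,A+[.173]))
for d in(-30,-20,-10,-4,0,10): print(d,[np.round(proj(c,[A[0]+.0225*np.cos(np.radians(d)),A[1]+.0225*np.sin(np.radians(d)),.1395]),1).tolist() for c in(t,s)])
f=lambda i,y,x:cv2.resize(i[y-20:y+20,x-20:x+20],(400,400),interpolation=cv2.INTER_CUBIC)[:,:,::-1]
cv2.imwrite('pics/c4.png',np.clip(np.hstack([f(a,204,337),f(b,235,298)])*1.4,0,255).astype(np.uint8))
E
```

```text
[338.48254325 203.05811802] [297.41986034 226.66339687]
-30 [[341.8, 195.8], [306.7, 237.9]]
-20 [[340.1, 195.0], [306.9, 236.5]]
-10 [[338.3, 194.5], [306.8, 235.1]]
-4 [[337.2, 194.4], [306.6, 234.3]]
0 [[336.5, 194.4], [306.4, 233.8]]
10 [[334.6, 194.5], [305.6, 232.5]]
```

View pics/c4.png

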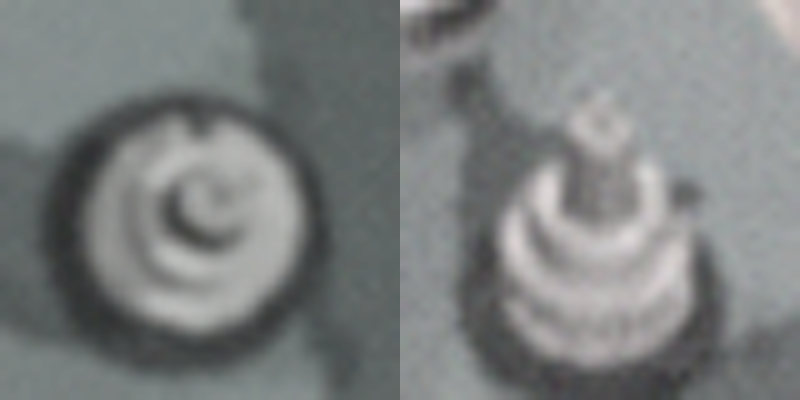

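Screw head in the top view at ≈(337,196) and in the side view at ≈(306.3,234), so it points at world ≈ −3°. I'll go back over the axis with yaw −3.

```bash
python3 -c "
from h import *
go([.5716,-.0432,.22],-3)"
```

```text
clock 7.0667 [0.5213 0.2135 0.2201] [-180.     0.   -78.9]
row [26.16, 0.0, -0.0, -0.03, -0.0, -75.9]
```

In the tool's units: 26.2 cm is 0.4367, 24 cm is 0.4, -56 degrees is -0.4667.

send_rows --plan '[[[0.0583, 0, 0, 0, 0, -0.0583], [0.1167, 0, 0, 0, 0, -0.1167], [0.175, 0, 0, 0, 0, -0.175], [0.2333, 0, 0, 0, 0, -0.2333], [0.2917, 0, 0, 0, 0, -0.2917], [0.35, 0, 0, 0, 0, -0.35], [0.4, 0, 0, 0, 0, -0.4083], [0.4367, 0, 0, 0, 0, -0.4667]]]'

```text
clock: 7.73
tool_pos: [0.5711, -0.0487, 0.2203]
orientation: [-180.0, -0.0, -23.0]
force: [-0.6, 0.2, -0.1]
opening: 0.0702
gripper_force: 0.0
```

In the tool's units: -20 degrees is -0.1667.

send_rows --plan '[[[0, 0, 0, 0, 0, -0.0583], [0, 0, 0, 0, 0, -0.1167], [0, 0, 0, 0, 0, -0.1667], [0, 0, 0, 0, 0, -0.1667], [0, 0, 0, 0, 0, -0.1667], [0, 0, 0, 0, 0, -0.1667]]]'

```text
clock: 8.23
tool_pos: [0.571, -0.0455, 0.2202]
orientation: [-180.0, -0.0, -3.5]
force: [0.3, 0.7, -0.7]
opening: 0.0703
gripper_force: 0.0
```

```bash
python3 -c "
from h import *
go([.5716,-.0432,.1345],-3)"
```

```text
clock 8.2333 [ 0.571  -0.0455  0.2202] [-180.    -0.    -3.5]
row [0.04, -0.24, 8.57, -0.0, -0.01, -0.5]
```

In the tool's units: 8.5 cm is 0.1417, 8 cm is 0.1333, -0.5 degrees is -0.0042.

send_rows --plan '[[[0.0008, -0.0042, 0, 0, 0, -0.0042], [0.0008, -0.0042, 0.05, 0, 0, -0.0042], [0.0008, -0.0042, 0.1, 0, 0, -0.0042], [0.0008, -0.0042, 0.1333, 0, 0, -0.0042], [0.0008, -0.0042, 0.1417, 0, 0, -0.0042], [0.0008, -0.0042, 0.1417, 0, 0, -0.0042], [0.0008, -0.0042, 0.1417, 0, 0, -0.0042]]]'

```text
clock: 8.82
tool_pos: [0.5724, -0.0424, 0.1361]
orientation: [180.0, -0.1, -2.8]
force: [-0.5, 0.5, 0.9]
opening: 0.07
gripper_force: 0.0
```

send_rows --plan '[[[0, 0, 0, 0, 0, 0], [0, 0, 0, 0, 0, 0], [0, 0, 0, 0, 0, 0], [0, 0, 0, 0, 0, 0], [0, 0, 0, 0, 0, 0], [0, 0, 0, 0, 0, 0], [0, 0, 0, 0, 0, 0], [0, 0, 0, 0, 0, 0]]]' --fingers 0.0

```text
clock: 9.48
tool_pos: [0.5718, -0.0427, 0.1354]
orientation: [180.0, -0.0, -2.8]
force: [0.5, -0.9, 1.1]
opening: 0.0292
gripper_force: 30.0
```

```bash
python3 - <<'E'
from h import *
o=ctrl.get_obs(); print(o)
E
```

```text
{'clock': 9.4833, 'joint_pos': array([ 1.52835558e+01,  1.54305429e+01, -1.94861339e+01,  1.33078239e-02,
       -5.50752617e+01,  7.19380326e+01]), 'qvel': array([-0.0198203 , -0.0543693 ,  0.09258239, -0.04233768, -0.00531537,
       -0.0401053 ]), 'tau': array([ 3.17101814e-01, -4.67840266e+01,  2.53342831e+01,  5.71728811e+00,
        2.58076172e-01,  7.51799907e-04]), 'tool_pos': array([ 0.5717599 , -0.04266726,  0.1353526 ]), 'orientation': array([ 1.79992125e+02, -1.10468587e-02, -2.77079287e+00]), 'force': array([ 0.53546988, -0.92987967,  1.06250441]), 'moment': array([-0.20895659,  0.0924967 ,  0.02828084]), 'gripper_force': 30.000280370295513, 'opening': 0.02916510599257016}
```

Firm on the hub. I'll lift 20 mm, then turn +13.8°.

In the tool's units: -2 cm is -0.0333, -1.8 cm is -0.03.

send_rows --plan '[[[0, 0, -0.0067, 0, 0, 0], [0, 0, -0.015, 0, 0, 0], [0, 0, -0.0233, 0, 0, 0], [0, 0, -0.03, 0, 0, 0], [0, 0, -0.0333, 0, 0, 0], [0, 0, -0.0333, 0, 0, 0], [0, 0, -0.0333, 0, 0, 0]]]'

```text
clock: 10.07
tool_pos: [0.5717, -0.0425, 0.1553]
orientation: [-180.0, -0.0, -2.8]
force: [0.6, -0.5, -2.3]
opening: 0.029
gripper_force: 30.0
```

In the tool's units: -13.8 degrees is -0.115.

send_rows --plan '[[[0, 0, 0, 0, 0, -0.025], [0, 0, 0, 0, 0, -0.05], [0, 0, 0, 0, 0, -0.075], [0, 0, 0, 0, 0, -0.1], [0, 0, 0, 0, 0, -0.115], [0, 0, 0, 0, 0, -0.115], [0, 0, 0, 0, 0, -0.115], [0, 0, 0, 0, 0, -0.115]]]'

```text
clock: 10.73
tool_pos: [0.5716, -0.0426, 0.155]
orientation: [180.0, 0.0, 11.0]
force: [0.4, -0.2, -1.4]
opening: 0.0292
gripper_force: 30.0
```

```bash
python3 - <<'E'
from h import *
a=snap('top','t3')['img'];b=snap('side','s3')['img']
o=ctrl.get_obs(); print([o[k] for k in('tool_pos','orientation','force','moment','opening')])
t,s=load('t3'),load('s3'); A=[.5716,-.0432]
for d in(-9,1,11,21,31): print(d,[np.round(proj(c,[A[0]+.0225*np.cos(np.radians(d)),A[1]+.0225*np.sin(np.radians(d)),.1595]),1).tolist() for c in(t,s)])
f=lambda i,y,x:cv2.resize(i[y-20:y+20,x-20:x+20],(400,400),interpolation=cv2.INTER_CUBIC)[:,:,::-1]
cv2.imwrite('pics/c5.png',np.clip(np.hstack([f(a,204,337),f(b,230,298)])*1.4,0,255).astype(np.uint8))
E
```

```text
[array([ 0.57165092, -0.04257969,  0.1550893 ]), array([1.79998621e+02, 8.07629216e-03, 1.09848263e+01]), array([ 0.27174428,  0.29224021, -2.06436307]), array([-0.09258778,  0.03686315,  0.0247181 ]), 0.029090344799162584]
-9 [[339.3, 193.1], [307.2, 229.4]]
1 [[337.4, 193.0], [306.7, 228.1]]
11 [[335.5, 193.2], [306.0, 226.8]]
21 [[333.7, 193.7], [305.0, 225.7]]
31 [[332.0, 194.5], [303.7, 224.7]]
```

View pics/c5.png

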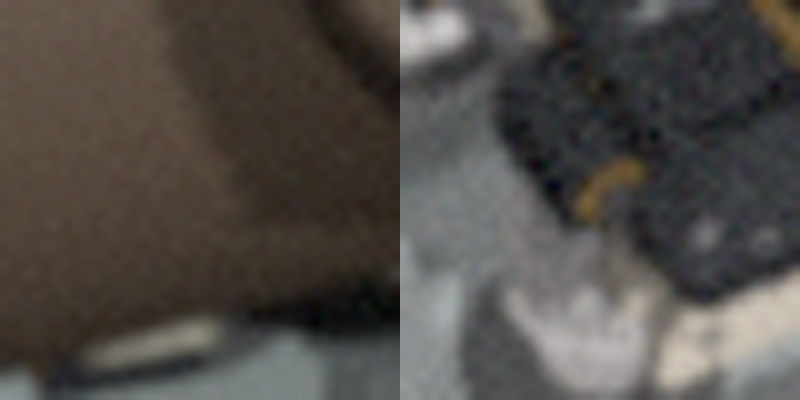

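```bash
python3 -c "
from h import *
print(ctrl.close_job())"
```

```text
the job is handed in; nothing more can be done
None
```

I've handed the job in with the shaft turned so its flat faces out of the open side and the pulley held by its hub, lifted 20 mm with its screw turned towards the flat. I set the final screw angle from the earlier pictures (good to a few degrees), because the gripper hid the screw in the last look.

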